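Twist the coolant strainer cup home, then prime and start the pump

ROBOT

A 7-joint arm with a two-finger parallel gripper is mounted at the origin on a cart in front of the work surface, level with it; the furniture and walls round the work are solid. World frame = base frame: x ahead of the robot, y to its left, z up, the work surface at z = 0. Lengths are in m, angles in rad, forces in N, time in s.
With the tool pointing down it reaches from about 0.425 to 0.8 m from the base axis. Payload 8.3 kg.
Tool frame: the origin (TCP) lies midway between the tips of the shut fingers; the grasp point (between the pads) lies 19 mm behind it; z points along the fingers, y is the direction in which the jaws open and shut (so a half turn about z gives the same grasp; the last joint's range is limited). The gripper opens to 85 mm and grips with 20 to 120 N. Pads are 22 mm wide; open, the fingers measure 114 mm over their backs; the gripper's body (76 mm by 85 mm) begins 54 mm behind the grasp point. The pads swing forward as they close: fully open they stand 13 mm farther back than shut.
Start: joints at [1.046, 0.383, 0.016, 1.37, -0.006, 1.388, -0.046], TCP at [0.279, -0.559, 0.231] pointing down, gripper open.
Joint ranges: [-2.95, 2.95], [-0.25, 2.06], [-1.52, 1.56], [0.18, 2.33], [-1.44, 4.58], [0.02, 2.06], [-3.01, 3.01]. Speed limits (rad/s): [2.39, 2.39, 3.01, 3.01, 3.14, 3.14, 3.14].

INTERFACE

Orientations are given as a unit quaternion [w, x, y, z].
In Python, from cell import r gives the robot as it stands.
- The arm moves only by the shell command python3 -m jog 'ROWS' [FORCE]. ROWS is JSON, a list of rows, each a list of 3 entries, a list of its own where there are three numbers: the shift along the world's x, y, z in mm, then the turn about the world's z in rad, then the finger opening in mm, from 0 to 85.4. A call has exactly 8 rows; each row is the pose to reach, as a shift and turn from the pose commanded when the call began; what a row does not reach only later rows make up. A row lasts 1/8 s, in which the tool goes at most 62.5 mm and 10.7 degrees, less where a joint would pass 70% of its speed; a pose out of reach is approached as far as the arm can. A call with a gripper value outside its range is refused whole. The fingers move at their own pace and stop on an object; FORCE is the grip in N (left out, the last holds). Time passes only in rows, so rows that repeat a pose let the fingers close, or fill a call up. It gives the time, the measured TCP pose, the force and the opening at its end, in the units of the state.
- r.get_obs(): the state, without advancing time (a new reading comes with each control period).
- r.capture(name): name is "scene" or "top"; returns the picture (384x512x3 uint8, blue, green, red); there is no depth.
- r.calibration(name): a dict with "fov_y" (degrees; the focal length in pixels is half the picture's height over the tangent of half this angle, whatever the lens; pixels are square), "cx", "cy" (the principal point, pixels), "rvec" (rotation vector, rad) and "tvec" (3), from world to camera coordinates, as OpenCV has them. Camera axes: x right, y down, z forward; pixel columns grow to the right and rows downward; lengths in m; the calibration is good to about 2 mm. A picture is of the moment at which its call begins. calibration takes no time and is no camera call.
- r.hand_in(): hands the job in, once; it reports no verdict.
The state is a dict: "t": time; "q": joint angles; "joint_vel": joint speeds; "joint_torque": joint torques, N m; "eef_pos": TCP position; "tcp_rot": TCP orientation; "ft_force": force on the tool from outside, world axes, zero at the start; "torque": the same for the moment, N m; "gripper_width": opening from 0.0 (shut) to 1.0 (fully open).
Only numpy, scipy, OpenCV 4.12 (cv2) and the standard library are available. Lean on these libraries where they do the work, as an engineer would, in place of code of your own. Each camera call takes 0.05 s, during which the arm holds its last target.

TASK

Put the orange strainer cup upright into the blue filter socket of the coolant unit and twist it down, pressing only lightly because it is a tight friction fit, until it bottoms out with its collar flush on the metal stop ring and you feel it press there with 10 to 30 N (never push with more than about 40 N); then let go. Only then press the yellow prime button all the way down and release it, then the green start button likewise, leaving the red stop button and the loose pipe pieces alone.

Things in the scene. Friction and masses are not known exactly. Their poses are not given: they have to be found in the camera images.
- cup: orange strainer cup, loose, upright on the table, 0.15-0.31 kg. Origin: centre of its underside, z up its axis. Steel spigot 44 mm across from 0 to 40 mm (lowest 5 mm tapers to 38), orange collar 60 mm across from 40 to 46 mm, then the ribbed round grip 48 mm across up to 91 mm, open at the top. Grip it from above across the ribbed part, some 72 mm above the origin, any yaw, at about 100 N
- cup_collar (a point): point on the cup's axis at the underside of its collar, 40 mm above the cup's origin; home is a hard stop: the collar lands flat on the stop ring, 1 to 12 mm above socket_mouth
- socket: blue filter socket, fixed: a block 100 x 100 x 56 mm, steel foot plate 134 mm long in its x, brass stub on its +y side. Origin: centre of its underside. Round bore 50 mm across, 46 deep; four black sprung rubber shoes clamp the spigot in rows 8 and 20 mm below the block's top. Round the mouth an aluminium stop ring, 70 mm across, stands 1 to 12 mm above the block: its setting is not known
- cage (a joint): how far (m) the sprung cage that carries the four shoes in the socket has been pushed down by the cup: 0 up to 20 N of push, then 1 mm for each 10 N more; springs back. Past 0.002 (about 40 N) it is damaged
- socket_mouth (a point): centre of the bore at the block's top, 56 mm above the table; z up. A straight push needs over 40 N, which damages the cage; turning back and forth while sinking (0.2 rad or more per mm) needs 5-25 N (most at entry) and up to 1.5 N m. Bottomed out, the push rises above 10 N and the cup sinks no further; friction keeps it there when let go
- switch_box: grey switch box of the pump, fixed, 80 mm (x) x 190 mm (y) x 40 mm high, origin at the centre of its underside; three push buttons stand in a row along its y, 55 mm apart, in any order
- prime_button (a joint): travel of the yellow (prime) push button, 0 released to 0.006 m fully down; a spring pushes it back (1.5 N at first touch, 5 N fully down); it counts as pressed beyond 0.004
- prime_button_top (a point): centre of the top face of the yellow (prime) button, a round cap 28 mm across, 22.5 mm above the lid of the switch box; pressed straight down
- start_button (a joint): travel of the green (start) push button, 0 released to 0.006 m fully down; a spring pushes it back (1.5 N at first touch, 5 N fully down); it counts as pressed beyond 0.004
- start_button_top (a point): centre of the top face of the green (start) button, a round cap 28 mm across, 22.5 mm above the lid of the switch box; pressed straight down
- stop_button (a joint): travel of the red (stop) push button, 0 released to 0.006 m fully down; a spring pushes it back (1.5 N at first touch, 5 N fully down); it counts as pressed beyond 0.004
- stop_button_top (a point): centre of the top face of the red (stop) button, a round cap 28 mm across, 22.5 mm above the lid of the switch box; pressed straight down
- pipe_elbow: loose light-grey pipe elbow, 68 x 68 x 42 mm, a bystander; origin at the centre of its underside
- pipe_offcut: loose short grey pipe ring, 42 mm across and 20 mm high, a bystander; origin at the centre of its underside

How it is judged:
By the outcome, as a careful person would: the job done as asked, in the order asked, and still so for the second after the job is handed in, with the robot touching nothing.
It also fails if it takes over 72 s, if anything falls off the work surface, if the arm or the gripper's body presses on something with over 40 N, if the wrist force passes 120 N, or if a joint passes its speed limit or range.

## Working session

There is one attempt and no reset: what is moved stays moved. The work goes in short steps, Python scripts to look and compute and a shell command to move; the robot and the scene stay as the last step left them, time stands still between calls to the robot, and variables do not carry over. Pictures are saved under pics/ and viewed, and the job is handed in when it is done.

```bash
ls; mkdir -p pics
python3 - <<'E'
from cell import r
import cv2
for n in("scene","top"):
    im=r.capture(n); cv2.imwrite(f"pics/{n}0.png",im); print(n,r.calibration(n))
print(r.get_obs())
E
```

```text
pics
scene {'fov_y': 49.33334264829209, 'cx': 257.78287918376657, 'cy': 192.60420229756673, 'rvec': array([ 0.73658966, -2.62993471,  1.10330436]), 'tvec': array([0.33865956, 0.28577244, 0.69648026])}
top {'fov_y': 50.803961714565574, 'cx': 249.71498978280422, 'cy': 188.49245181889475, 'rvec': array([ 2.1452023 , -2.13726368,  0.15410892]), 'tvec': array([-0.09460121,  0.47333226,  0.89089496])}
{'t': 0.1, 'q': array([ 1.0461253 ,  0.38416373,  0.01637339,  1.37107125, -0.00625698,
        1.38819693, -0.04649534]), 'joint_vel': array([ 2.14452055e-03, -7.20470646e-04,  2.22082210e-04, -2.31147658e-03,
        1.62182041e-03,  2.73902933e-04,  9.11707154e-05]), 'joint_torque': array([ 3.86932137e-03, -6.29132724e+01,  8.47796034e-01, -3.72753167e+01,
        1.66590937e-02,  1.05793762e-02, -9.74396517e-05]), 'eef_pos': array([ 0.27827358, -0.55911623,  0.2303628 ]), 'tcp_rot': array([-8.62389651e-04,  9.73454900e-01,  2.28877168e-01, -2.37949944e-04]), 'ft_force': array([-0.16153751,  0.02498225,  0.48355135]), 'torque': array([-0.049661  , -0.03158589,  0.03892915]), 'gripper_width': 0.9990338240032853}
```

View pics/scene0.png

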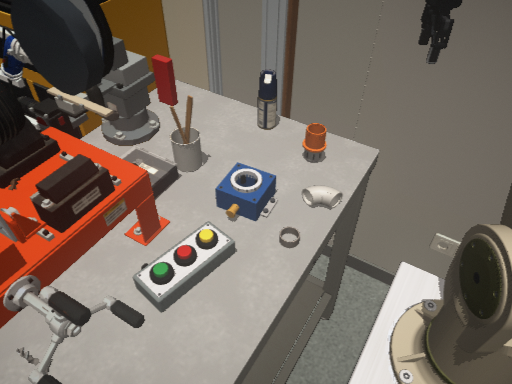

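View pics/top0.png

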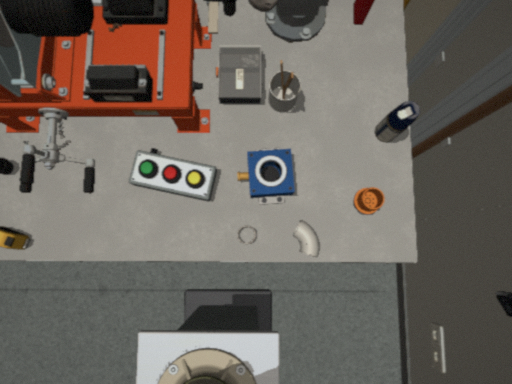

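Scene view: cup at about (315,140), socket ring (246,180), buttons green (161,270), red (184,253), yellow (207,236). Top view: cup (368,200), ring (271,171), green (149,168), red (171,173), yellow (194,178).

```bash
cat > h.py <<'E'
import cv2, numpy as np
from cell import r
def cam(n):
    c=r.calibration(n); f=192/np.tan(np.radians(c['fov_y']/2))
    R=cv2.Rodrigues(np.array(c['rvec']))[0]; t=np.array(c['tvec']).reshape(3)
    K=np.array([[f,0,c['cx']],[0,f,c['cy']],[0,0,1]]); return K,R,t
def ray(n,p):
    K,R,t=cam(n); d=R.T@np.linalg.inv(K)@np.array([p[0],p[1],1.]); return -R.T@t,d
def onz(n,p,z):
    o,d=ray(n,p); return o+d*(z-o[2])/d[2]
def tri(p1,p2,a="scene",b="top"):
    o1,d1=ray(a,p1);o2,d2=ray(b,p2);d1/=np.linalg.norm(d1);d2/=np.linalg.norm(d2)
    s=np.linalg.lstsq(np.c_[d1,-d2],o2-o1,rcond=None)[0]
    A,B=o1+s[0]*d1,o2+s[1]*d2; return (A+B)/2,np.linalg.norm(A-B)
def proj(n,X):
    K,R,t=cam(n); x=K@(R@np.array(X)+t); return x[:2]/x[2]
E
python3 - <<'E'
from h import *
boxes={"scene":dict(cup=(295,118,335,170),g=(145,255,178,285),r=(172,240,197,265),y=(195,225,220,248),ring=(222,160,272,205)),
"top":dict(cup=(345,180,392,220),g=(136,156,160,180),r=(160,162,183,184),y=(183,166,206,190),ring=(245,148,300,196))}
hue=dict(cup=(3,17),g=(45,85),y=(20,35))
P={}
for n in boxes:
    im=cv2.imread(f"pics/{n}0.png"); hsv=cv2.cvtColor(im,cv2.COLOR_BGR2HSV)
    print(n,"cam",ray(n,(0,0))[0].round(3))
    for k,(a,b,c,d) in boxes[n].items():
        H,S,V=[hsv[b:d,a:c,i].astype(int) for i in range(3)]
        if k=="ring": m=(S<60)&(V>130)
        elif k=="r": m=((H<8)|(H>172))&(S>120)&(V>60)
        else: m=(H>=hue[k][0])&(H<=hue[k][1])&(S>110)&(V>50)
        m=m.astype(np.uint8)*255
        cs=cv2.findContours(m,cv2.RETR_EXTERNAL,cv2.CHAIN_APPROX_NONE)[0]
        c0=max(cs,key=cv2.contourArea)
        e=cv2.fitEllipse(c0); p=np.array(e[0])+[a,b]; P[n,k]=p
        print(n,k,p.round(1),np.round(e[1],1),"area",cv2.contourArea(c0),"bbox",cv2.boundingRect(c0+np.array([a,b],dtype=np.int32)))
    big=[]
    for k in("cup","ring"):
        a,b,c,d=boxes[n][k]; big.append(cv2.resize(im[b:d,a:c],(390,400),interpolation=cv2.INTER_NEAREST))
    cv2.imwrite(f"pics/zoom_{n}.png",np.hstack(big))
for k in "g","r","y","ring": print(k,*tri(P["scene",k],P["top",k]), onz("top",P["top",k],.0625 if k!="ring" else .062), onz("scene",P["scene",k],.0625 if k!="ring" else .062))
print(onz("top",P["top","cup"],.046))
E
```

```text
scene cam [0.145 0.431 0.689]
scene cup [314.9 137.9] [22.7 31.1] area 530.5 bbox (302, 123, 25, 30)
scene g [160.1 268.6] [10.9 14.6] area 123.5 bbox (153, 263, 15, 12)
scene r [184.  251.7] [12.8 14.9] area 148.0 bbox (177, 245, 15, 14)
scene y [206.  235.5] [12.9 14.2] area 142.5 bbox (199, 229, 15, 14)
scene ring [245.8 179.3] [22.5 30.7] area 530.5 bbox (230, 168, 32, 25)
top cam [ 0.336 -0.098  0.951]
top cup [368.4 200. ] [25.4 30. ] area 595.5 bbox (354, 187, 30, 27)
top g [146.3 167.4] [11.8 12.6] area 115.5 bbox (140, 161, 13, 14)
top r [170.  172.4] [12.4 13. ] area 124.0 bbox (164, 166, 13, 14)
top y [193.9 177.5] [13.1 13.4] area 136.0 bbox (187, 171, 14, 14)
top ring [270.5 170.3] [30.2 31.1] area 736.0 bbox (255, 155, 32, 31)
g [0.51750106 0.14039312 0.05821357] 0.0001102893768733251 [0.51657962 0.13921807 0.0625    ] [0.51502784 0.14238544 0.0625    ]
r [0.50615073 0.08676859 0.05582037] 0.0009901443963211867 [0.5053287  0.08562721 0.0625    ] [0.50185049 0.09025539 0.0625    ]
y [0.49482143 0.03266097 0.05484917] 0.0009343867625330741 [0.49389018 0.03175347 0.0625    ] [0.49014382 0.0373358  0.0625    ]
ring [ 0.5110251  -0.13944339  0.06041972] 0.0004229415041003768 [ 0.5109113  -0.13928697  0.062     ] [ 0.50989611 -0.13806345  0.062     ]
[ 0.44675975 -0.36006293  0.046     ]
```

View pics/zoom_top.png

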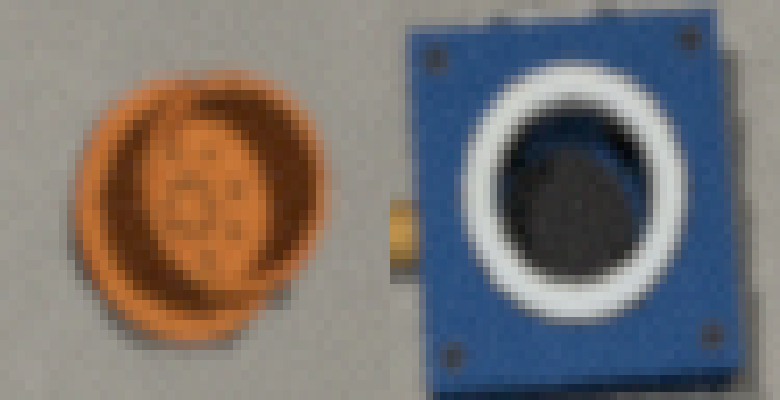

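View pics/zoom_scene.png

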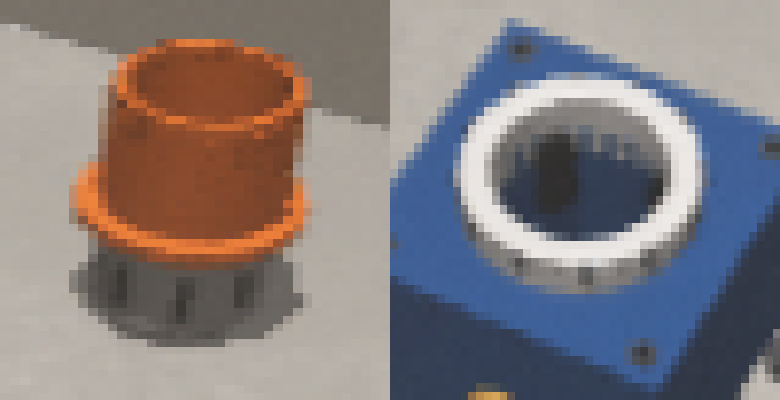

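Run:
```python
from h import *
print("cup top rim",onz("top",(345+234/8.3-.5,180+18.3-.5),.091),"collar",onz("top",(345+186/8.3-.5,180+21.3-.5),.043))
print("scene rim",onz("scene",(295+212/9.75-.5,118+82/400*52-.5),.091), tri((295+212/9.75-.5,118+82/400*52-.5),(345+234/8.3-.5,180+18.3-.5)))
for n,(a,b,c,d),th in(("scene",(222,160,272,205),185),("top",(245,148,300,196),130)):
    im=cv2.imread(f"pics/{n}0.png"); g=im[b:d,a:c].min(2); m=(g>th).astype(np.uint8)*255
    cs,h=cv2.findContours(m,cv2.RETR_CCOMP,cv2.CHAIN_APPROX_NONE)
    for k in cs:
        if len(k)>25: e=cv2.fitEllipse(k); print(n,np.array(e[0])+[a,b],np.round(e[1],1)); 
        if len(k)>25 and cv2.contourArea(k)>400: 
            globals()['p'+n]=np.array(e[0])+[a,b]
print(tri(pscene,ptop)); print(proj("scene",[.511,-.139,.056]),proj("scene",[.511,-.139,.068]),proj("top",[.511,-.139,.056]))
for y in (.0561,.0621,.068): print(y,onz("scene",pscene,y),onz("top",ptop,y))
# block centre from blue mask top image top face, box lid
im=cv2.imread("pics/top0.png"); hsv=cv2.cvtColor(im,cv2.COLOR_BGR2HSV)
m=cv2.inRange(hsv,(100,120,60),(125,255,255)); m[:, :235]=0;m[:,310:]=0;m[:140]=0;m[205:]=0
c0=max(cv2.findContours(m,cv2.RETR_EXTERNAL,cv2.CHAIN_APPROX_NONE)[0],key=cv2.contourArea)
R=cv2.minAreaRect(c0);print(R); print([onz("top",q,.056).round(4) for q in cv2.boxPoints(R)], onz("top",R[0],.056))
for k in [(.5173,.140),(.5057,.0868),(.4945,.0328)]: print(proj("scene",[*k,.0625]),proj("top",[*k,.0625]))
```

```text
cup top rim [ 0.44600839 -0.35641021  0.091     ] collar [ 0.44528363 -0.35750769  0.043     ]
scene rim [ 0.44504873 -0.35513316  0.091     ] (array([ 0.44597248, -0.35691134,  0.08959109]), np.float64(0.00045985326447117546))
scene [245.79033279 178.77456284] [20.2 30. ]
scene [245.74875069 178.60484505] [17.  24.7]
top [246.5839256  189.04638672] [ 3.6 18.4]
top [270.37845802 170.4604187 ] [29.6 30.4]
top [270.42422867 170.42240143] [23.2 23.5]
top [296.34549332 166.43577385] [ 7.8 47.4]
top [242.39025307 146.89330912] [16.9 18. ]
(array([ 0.51056284, -0.13916457,  0.06250422]), np.float64(4.6770660494177805e-05))
[245.59833867 180.90120349] [245.54998425 176.90568714] [270.22374829 170.79825007]
0.0561 [ 0.51427267 -0.14500016  0.0561    ] [ 0.51184364 -0.13944988  0.0561    ]
0.0621 [ 0.51077522 -0.13953856  0.0621    ] [ 0.51066411 -0.13917391  0.0621    ]
0.068 [ 0.50733605 -0.13416799  0.068     ] [ 0.50950424 -0.13890254  0.068     ]
((270.35504150390625, 172.14793395996094), (43.75812530517578, 43.689327239990234), 86.05481719970703)
[array([ 0.5547, -0.0866,  0.056 ]), array([ 0.5619, -0.1855,  0.056 ]), array([ 0.4619, -0.1911,  0.056 ]), array([ 0.4548, -0.0938,  0.056 ])] [ 0.50790773 -0.13928487  0.056     ]
[159.97432357 267.06430666] [145.91989054 167.10808479]
[183.53422688 249.60652932] [169.43644133 172.2632936 ]
[205.51311121 233.02205405] [193.42161659 177.26648665]
```

Cup at about (0.4457,-0.3568). The socket is at (0.5106,-0.1392) with its ring top near z 0.0625, about 6.5 mm above the block, which is within the given range. The cup rim triangulates to 0.0896 against a nominal 0.091, so that agrees. Moving over the cup now.

```bash
python3 -m jog '[[[30,36,0],0,85],[[65,78,-20],0,85],[[100,120,-40],0,85],[[135,162,-60],0,85],[[158,192,-80],0,85],[[167.5,202.5,-90],0,85],[[167.5,202.5,-95],0,85],[[167.5,202.5,-100],0,85]]' 100
```

```text
t: 1.1
eef_pos: [0.4448, -0.3591, 0.1314]
tcp_rot: [0.001, 0.974, 0.227, -0.0]
ft_force: [0.2, -0.2, 0.1]
gripper_width: 0.993
```

```bash
python3 -m jog '[[[0,0,0],0,85],[[0,0,-20],0,85],[[0,0,-40],0,85],[[0,0,-55],0,85],[[0,0,-70],0,85],[[0,0,-79],0,85],[[0,0,-79],0,85],[[0,0,-79],0,85]]' 100
python3 - <<'E'
from h import *
for n in("top","scene"):
    im=r.capture(n)
    c=im[150:250,310:430] if n=="top" else im[90:190,255:375]
    cv2.imwrite(f"pics/{n}1.png",cv2.resize(c,None,fx=5,fy=5,interpolation=cv2.INTER_CUBIC))
print(r.get_obs()['eef_pos'])
E
```

```text
t: 2.1
eef_pos: [0.4464, -0.3572, 0.0528]
tcp_rot: [0.0, 0.973, 0.229, 0.0]
ft_force: [0.4, -0.6, -0.3]
gripper_width: 0.996
[ 0.44644524 -0.3572619   0.05296214]
```

View pics/scene1.png

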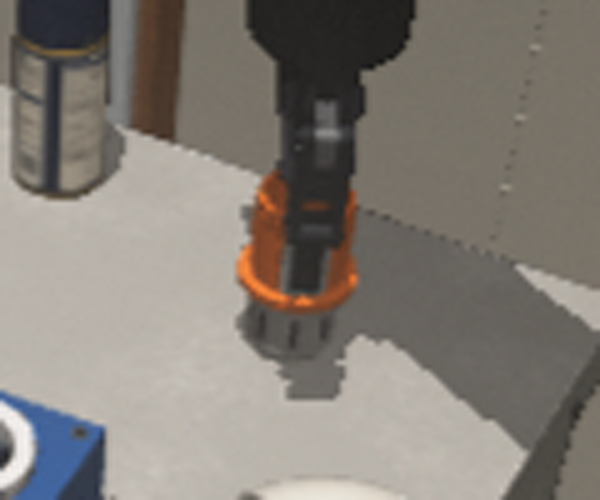

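The fingers straddle the cup, with the near finger centred in front of the grip at about (308,250) in the zoom. Closing.

```bash
python3 -m jog '[[[0,0,-2],0,40],[[0,0,-2],0,35],[[0,0,-2],0,35],[[0,0,-2],0,35],[[0,0,-2],0,35],[[0,0,-2],0,35],[[0,0,-2],0,35],[[0,0,-2],0,35]]' 100
python3 - <<'E'
from h import *
o=r.get_obs();print(o['gripper_width']*85.4,o['ft_force'],o['torque'])
E
```

```text
t: 3.2
eef_pos: [0.4464, -0.3573, 0.0508]
tcp_rot: [0.0, 0.973, 0.229, 0.0]
ft_force: [-0.1, 0.3, 4.4]
gripper_width: 0.541
46.21382779077758 [-0.14512878  0.31375835  4.43493611] [ 0.01123178  0.03150718 -0.03263668]
```

```bash
python3 -m jog '[[[0,0,30],0,35],[[0,0,75],0,35],[[10,35,95],0,35],[[23,80,100],0,35],[[37,125,100],0,35],[[50,170,100],0,35],[[60,205,100],0,35],[[64,218,100],0,35]]' 100
python3 -m jog '[[[0,0,0],0,35],[[0,0,-5],0,35],[[0,0,-10],0,35],[[0,0,-15],0,35],[[0,0,-20],0,35],[[0,0,-20],0,35],[[0,0,-20],0,35],[[0,0,-20],0,35]]' 100
python3 - <<'E'
from h import *
for n in("top","scene"):
    im=r.capture(n); cv2.imwrite(f"pics/{n}2full.png",im)
    c=im[120:220,210:330] if n=="top" else im[110:210,190:310]
    cv2.imwrite(f"pics/{n}2.png",cv2.resize(c,None,fx=5,fy=5,interpolation=cv2.INTER_CUBIC))
o=r.get_obs();print(o['eef_pos'],o['ft_force'],o['torque'],o['q'])
E
```

```text
t: 4.2
eef_pos: [0.51, -0.1361, 0.1497]
tcp_rot: [-0.001, 0.973, 0.231, -0.0]
ft_force: [0.2, -0.7, -1.7]
gripper_width: 0.539
t: 5.2
eef_pos: [0.5102, -0.139, 0.1305]
tcp_rot: [0.0, 0.973, 0.229, 0.0]
ft_force: [-0.5, 0.0, -1.2]
gripper_width: 0.544
[ 0.51015875 -0.13901885  0.13048553] [ 0.68630112 -0.28836927 -1.66286922] [ 0.01396989 -0.04864034  0.04134552] [ 0.42100599  0.26495688 -0.25230388  1.76527683  0.07267431  1.11997594
 -0.96342297]
```

View pics/scene2.png

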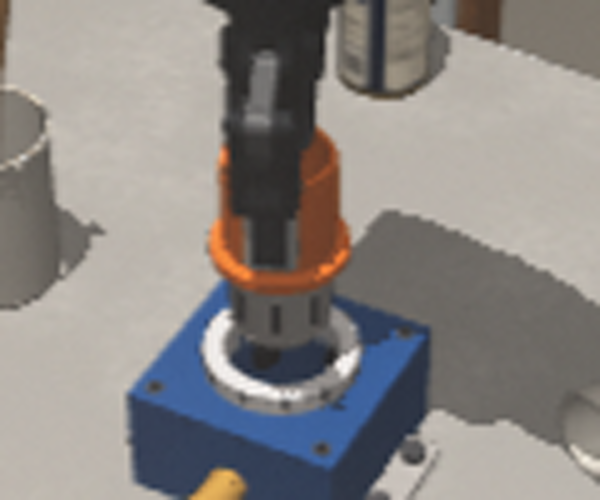

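View pics/top2.png

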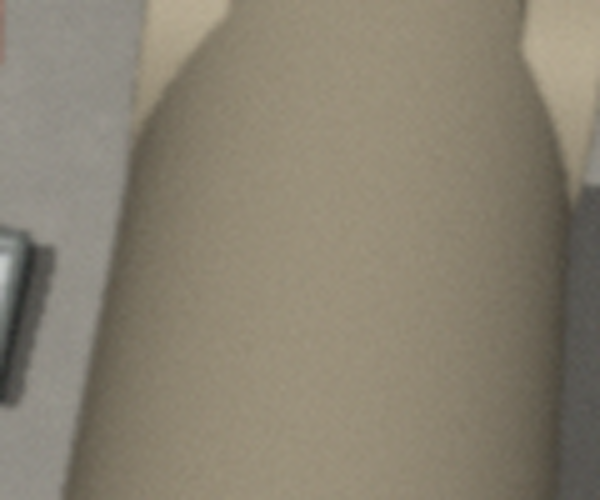

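Run:
```python
from h import *
im=cv2.imread("pics/scene2full.png"); hsv=cv2.cvtColor(im,cv2.COLOR_BGR2HSV)
m=cv2.inRange(hsv,(3,110,60),(17,255,255)); m[:110]=0;m[210:]=0;m[:,:190]=0;m[:,310:]=0; m[175:]=0
ys,xs=np.nonzero(m); 
print("orange bbox",xs.min(),xs.max(),ys.min(),ys.max())
a=np.linspace(0,2*np.pi,100)
def ext(c,z,rad): 
    p=np.array([proj("scene",[c[0]+rad*np.cos(t),c[1]+rad*np.sin(t),z]) for t in a]); return p.min(0),p.max(0)
for c in [(.5102,-.139),(.5095,-.1385),(.5122,-.139),(.5102,-.137)]: print(c,ext(c,.1197,.03),ext(c,.1257,.03))
print("ring",ext((.5106,-.1392),.0625,.035))
```

```text
orange bbox 190 284 110 168
(0.5102, -0.139) (array([231.39723803, 149.97006125]), array([259.8868379 , 168.36324754])) (array([231.30353011, 147.78364055]), array([259.93025457, 166.15845898]))
(0.5095, -0.1385) (array([231.5431732 , 150.20217685]), array([260.05065897, 168.61884713])) (array([231.45010863, 148.01548645]), array([260.09489163, 166.41387927]))
(0.5122, -0.139) (array([230.605289  , 149.66205491]), array([259.07264583, 168.02459996])) (array([230.50784778, 147.47593759]), array([259.11211465, 165.81999437]))
(0.5102, -0.137) (array([230.87023914, 150.46707272]), array([259.40023036, 168.91126116])) (array([230.77385863, 148.27999691]), array([259.44136447, 166.70601018]))
ring (array([229.87206076, 168.25249123]), array([261.65128681, 189.8426505 ]))
```

The collar outline is predicted at 231.4–259.9 × 168.4 and observed at 231.6–260.4 × 168.6, so the cup is over the bore to within about 1 mm. Lowering, then twisting.

```bash
python3 -m jog '[[[0,0,-4],0,35],[[0,0,-8],0,35],[[0,0,-12],0,35],[[0,0,-16],0,35],[[0,0,-18],0,35],[[0,0,-18.5],0.17,35],[[0,0,-19],0.34,35],[[0,0,-19.5],0.51,35]]'
python3 -m jog '[[[0,0,-0.5],0.17,35],[[0,0,-1],0.34,35],[[0,0,-1.5],0.51,35],[[0,0,-2],0.68,35],[[0,0,-2.2],0.55,35],[[0,0,-2.7],0.38,35],[[0,0,-3.2],0.21,35],[[0,0,-3.7],0.04,35]]'
python3 -c "
from cell import r;o=r.get_obs();print(o['eef_pos'],o['ft_force'],o['torque'],o['q'][6],o['gripper_width'])"
```

```text
t: 6.3
eef_pos: [0.5101, -0.139, 0.1108]
tcp_rot: [-0.0, 0.883, 0.47, 0.0]
ft_force: [-0.4, 0.1, -1.7]
gripper_width: 0.537
t: 7.3
eef_pos: [0.5101, -0.139, 0.107]
tcp_rot: [-0.0, 0.876, 0.482, 0.0]
ft_force: [0.0, -0.2, -1.9]
gripper_width: 0.543
[ 0.51006203 -0.13904199  0.10704718] [ 7.22747874e-04 -1.57938875e-01 -1.93061690e+00] [ 0.04289567  0.00654476 -0.02338304] -0.44655537531928047 0.5429993554590874
```

```bash
python3 -m jog '[[[0,0,-0.5],-0.17,35],[[0,0,-1],-0.34,35],[[0,0,-1.5],-0.51,35],[[0,0,-2],-0.68,35],[[0,0,-2.5],-0.85,35],[[0,0,-3],-1.02,35],[[0,0,-3.5],-1.19,35],[[0,0,-4],-1.36,35]]'
python3 -m jog '[[[0,0,0],0.17,35],[[0,0,-0.5],0.34,35],[[0,0,-1],0.51,35],[[0,0,-1.5],0.68,35],[[0,0,-2],0.85,35],[[0,0,-2.5],1.02,35],[[0,0,-3],1.19,35],[[0,0,-3.5],1.36,35]]'
python3 -c "
from cell import r;o=r.get_obs();print(o['eef_pos'],o['ft_force'],o['torque'],o['q'][6],o['gripper_width'])"
```

```text
t: 8.3
eef_pos: [0.5101, -0.139, 0.1031]
tcp_rot: [-0.0, 0.984, -0.176, 0.0]
ft_force: [-0.5, 0.5, -1.4]
gripper_width: 0.54
t: 9.3
eef_pos: [0.5101, -0.1391, 0.0996]
tcp_rot: [0.0, 0.873, 0.487, 0.0]
ft_force: [0.6, 0.3, -1.9]
gripper_width: 0.541
[ 0.51007077 -0.13905017  0.09957963] [ 0.62171295  0.25205588 -1.93863497] [0.03237733 0.03082689 0.04039948] -0.43912888321802984 0.5411095695663396
```

```bash
python3 -m jog '[[[0,0,0],-0.17,35],[[0,0,-0.5],-0.34,35],[[0,0,-1],-0.51,35],[[0,0,-1.5],-0.68,35],[[0,0,-2],-0.85,35],[[0,0,-2.5],-1.02,35],[[0,0,-3],-1.19,35],[[0,0,-3.5],-1.36,35]]'
python3 -c "
from cell import r;o=r.get_obs();print(o['eef_pos'],o['ft_force'],o['torque'],o['q'][6],o['gripper_width'])"
```

```text
t: 10.3
eef_pos: [0.5103, -0.1393, 0.097]
tcp_rot: [0.0, 0.984, -0.176, 0.0]
ft_force: [-3.5, -0.0, 8.6]
gripper_width: 0.543
[ 0.51029058 -0.13925772  0.09701397] [-3.50508719 -0.03405091  8.55108642] [-0.19726667  0.88283999  0.34623408] -1.7531175645717354 0.5427131506165713
```

```bash
python3 -m jog '[[[0,0,0],0.17,35],[[0,0,-0.3],0.34,35],[[0,0,-0.7],0.51,35],[[0,0,-1.1],0.68,35],[[0,0,-1.5],0.85,35],[[0,0,-1.9],1.02,35],[[0,0,-2.3],1.19,35],[[0,0,-2.7],1.36,35]]'
python3 -c "
from cell import r;o=r.get_obs();print(o['eef_pos'],o['ft_force'],o['torque'],o['q'][6],o['gripper_width'])"
```

```text
t: 11.3
eef_pos: [0.5102, -0.1391, 0.0952]
tcp_rot: [0.0, 0.874, 0.486, 0.0]
ft_force: [-6.1, 2.1, 14.2]
gripper_width: 0.539
[ 0.51017244 -0.13908939  0.09516531] [-6.11138046  2.14995519 14.23762962] [ 0.38946799  1.83185949 -0.74805177] -0.4427037920545795 0.5389793107218499
```

```bash
python3 -m jog '[[[-0.3,0.1,0],-0.17,35],[[-0.5,0.2,-0.3],-0.34,35],[[-0.5,0.2,-0.7],-0.51,35],[[-0.5,0.2,-1.1],-0.68,35],[[-0.5,0.2,-1.5],-0.85,35],[[-0.5,0.2,-1.9],-1.02,35],[[-0.5,0.2,-2.3],-1.19,35],[[-0.5,0.2,-2.7],-1.36,35]]'
python3 -c "
from cell import r;o=r.get_obs();print(o['eef_pos'],o['ft_force'],o['torque'],o['q'][6],o['gripper_width'])"
```

```text
t: 12.3
eef_pos: [0.5101, -0.139, 0.0916]
tcp_rot: [0.0, 0.985, -0.175, 0.001]
ft_force: [-2.1, -1.5, 4.2]
gripper_width: 0.539
[ 0.51013056 -0.13895951  0.0915685 ] [-2.05581817 -1.50132436  4.21226788] [-0.58675688  0.49533804  0.82003038] -1.7525586119933976 0.5391540413622934
```

```bash
python3 -m jog '[[[0,0,-0.1],0.17,35],[[0,0,-0.6],0.34,35],[[0,0,-1.1],0.51,35],[[0,0,-1.6],0.68,35],[[0,0,-2.1],0.85,35],[[0,0,-2.6],1.02,35],[[0,0,-3.1],1.19,35],[[0,0,-3.6],1.36,35]]'
python3 -c "
from cell import r;o=r.get_obs();print(o['eef_pos'],o['ft_force'],o['torque'],o['q'][6],o['gripper_width'])"
```

```text
t: 13.3
eef_pos: [0.5099, -0.139, 0.0878]
tcp_rot: [0.0, 0.874, 0.486, 0.001]
ft_force: [-2.2, 1.1, 3.6]
gripper_width: 0.539
[ 0.50989506 -0.13897258  0.08784708] [-2.15581427  1.0728331   3.60385547] [ 0.20821352  0.32667395 -0.86268331] -0.4458386008689417 0.5386555686979758
```

```bash
python3 -m jog '[[[0,0,-0.1],-0.17,35],[[0,0,-0.5],-0.34,35],[[0,0,-0.9],-0.51,35],[[0,0,-1.3],-0.68,35],[[0,0,-1.7],-0.85,35],[[0,0,-2.1],-1.02,35],[[0,0,-2.5],-1.19,35],[[0,0,-2.9],-1.36,35]]'
python3 -c "
from cell import r;o=r.get_obs();print(o['eef_pos'],o['ft_force'],o['torque'],o['q'][6],o['gripper_width'])"
```

```text
t: 14.3
eef_pos: [0.51, -0.139, 0.0849]
tcp_rot: [0.0, 0.985, -0.175, 0.001]
ft_force: [-0.9, -1.4, 3.4]
gripper_width: 0.539
[ 0.51003002 -0.13901452  0.08486178] [-0.92119199 -1.40806828  3.36711686] [-0.40454512  0.41029064  0.89580762] -1.7523149522972603 0.5391892265593821
```

```bash
python3 -m jog '[[[0,0,-0.1],0.17,35],[[0,0,-0.5],0.34,35],[[0,0,-0.9],0.51,35],[[0,0,-1.3],0.68,35],[[0,0,-1.7],0.85,35],[[0,0,-2.1],1.02,35],[[0,0,-2.5],1.19,35],[[0,0,-2.9],1.36,35]]'
python3 -c "
from cell import r;o=r.get_obs();print(o['eef_pos'],o['ft_force'],o['torque'],o['q'][6],o['gripper_width'])"
```

```text
t: 15.3
eef_pos: [0.5099, -0.139, 0.0821]
tcp_rot: [0.0, 0.874, 0.486, 0.0]
ft_force: [-1.8, 0.7, 4.4]
gripper_width: 0.543
[ 0.5098881  -0.13902744  0.082111  ] [-1.76209297  0.69741788  4.35056292] [ 0.1952344   0.63166122 -0.86825954] -0.44865035157055266 0.5425531683766059
```

```bash
python3 -m jog '[[[0,0,-0.1],-0.17,35],[[0,0,-0.5],-0.34,35],[[0,0,-0.9],-0.51,35],[[0,0,-1.3],-0.68,35],[[0,0,-1.7],-0.85,35],[[0,0,-2.1],-1.02,35],[[0,0,-2.5],-1.19,35],[[0,0,-2.9],-1.36,35]]'
python3 -c "
from cell import r;o=r.get_obs();print(o['eef_pos'],o['ft_force'],o['torque'],o['q'][6],o['gripper_width'])"
```

```text
t: 16.3
eef_pos: [0.5101, -0.139, 0.0791]
tcp_rot: [0.0, 0.985, -0.175, 0.001]
ft_force: [-0.2, -1.0, 2.9]
gripper_width: 0.542
[ 0.51006242 -0.13901078  0.07911758] [-0.19861592 -1.01152209  2.86454988] [-0.26791393  0.30913731  0.88268963] -1.7519625241738885 0.5417068183398978
```

```bash
python3 -m jog '[[[0,0,-0.1],0.17,35],[[0,0,-0.4],0.34,35],[[0,0,-0.7],0.51,35],[[0,0,-1.0],0.68,35],[[0,0,-1.3],0.85,35],[[0,0,-1.6],1.02,35],[[0,0,-1.9],1.19,35],[[0,0,-2.1],1.36,35]]'
python3 -c "
from cell import r;o=r.get_obs();print(o['eef_pos'],o['ft_force'],o['torque'],o['q'][6],o['gripper_width'])"
```

```text
t: 17.3
eef_pos: [0.5099, -0.139, 0.0771]
tcp_rot: [0.0, 0.874, 0.486, 0.001]
ft_force: [-2.1, 0.3, 5.2]
gripper_width: 0.536
[ 0.50992538 -0.13899401  0.07711362] [-2.09253462  0.28408907  5.16750858] [ 0.30677591  0.61503855 -1.1523977 ] -0.4513057480334538 0.5357544273009227
```

```bash
python3 -m jog '[[[0,0,-0.1],-0.17,35],[[0,0,-0.4],-0.34,35],[[0,0,-0.7],-0.51,35],[[0,0,-1.0],-0.68,35],[[0,0,-1.3],-0.85,35],[[0,0,-1.6],-1.02,35],[[0,0,-1.9],-1.19,35],[[0,0,-2.1],-1.36,35]]'
python3 -c "
from cell import r;o=r.get_obs();print(o['eef_pos'],o['ft_force'],o['torque'],o['q'][6],o['gripper_width'])"
```

```text
t: 18.3
eef_pos: [0.5111, -0.1388, 0.077]
tcp_rot: [0.0, 0.985, -0.175, 0.002]
ft_force: [-6.4, 1.0, 21.0]
gripper_width: 0.544
[ 0.51111707 -0.13881999  0.07703438] [-6.44868658  0.97835908 20.99612796] [0.24417609 1.54158858 1.24958692] -1.751229543733391 0.5436719843041161
```

The sinking stopped at TCP z 0.0770 while the push rose to about 21–23 N. That looks like the stop, but it implies a ring about 3–4 mm higher than the camera estimate, so I'll check.

Run:
```python
from h import *
im=r.capture("scene"); cv2.imwrite("pics/scene3full.png",im)
cv2.imwrite("pics/scene3.png",cv2.resize(im[130:220,200:300],None,fx=6,fy=6,interpolation=cv2.INTER_CUBIC))
o=r.get_obs();print(o['eef_pos'],o['ft_force'],o['torque'])
a=np.linspace(0,2*np.pi,100)
for z in(.0625,.0662,.0685):
    for rad in(.03,.035):
        p=np.array([proj("scene",[.5105+rad*np.cos(t),-.139+rad*np.sin(t),z]) for t in a]); print(z,rad,((p.min(0)-[200,130])*6).round(),((p.max(0)-[200,130])*6).round())
```

```text
[ 0.51115177 -0.13884264  0.07706033] [-5.6334879   1.96928195 19.70774375] [ 0.36910631  1.40601701 -0.29371014]
0.0625 0.03 [193. 239.] [356. 350.]
0.0625 0.035 [179. 230.] [370. 359.]
0.0662 0.03 [192. 231.] [356. 342.]
0.0662 0.035 [179. 223.] [370. 352.]
0.0685 0.03 [192. 227.] [356. 338.]
0.0685 0.035 [179. 218.] [370. 347.]
```

View pics/scene3.png

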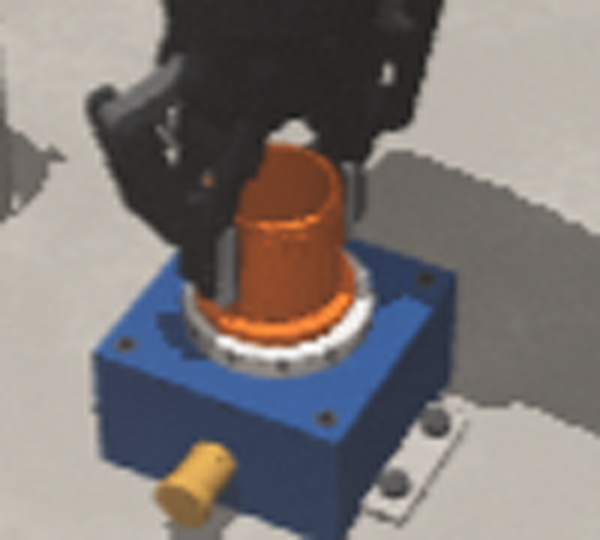

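Run:
```python
from h import *
im=cv2.imread("pics/scene3full.png"); im0=cv2.imread("pics/scene0.png")
for x in (242,246,250):
    print(x,[(y,*map(int,im[y,x])) for y in range(180,196)])
    print(' before',[(y,*map(int,im0[y,x])) for y in range(184,196)])
```

```text
242 [(180, 44, 75, 143), (181, 43, 74, 144), (182, 43, 74, 141), (183, 46, 83, 164), (184, 59, 133, 241), (185, 56, 128, 234), (186, 46, 82, 160), (187, 142, 166, 198), (188, 230, 232, 237), (189, 174, 176, 180), (190, 134, 137, 143), (191, 133, 135, 142), (192, 142, 126, 118), (193, 159, 102, 71), (194, 162, 101, 65), (195, 160, 99, 63)]
 before [(184, 70, 56, 50), (185, 72, 57, 49), (186, 151, 143, 138), (187, 225, 227, 231), (188, 227, 229, 233), (189, 158, 161, 164), (190, 128, 130, 134), (191, 128, 130, 134), (192, 136, 121, 112), (193, 152, 99, 70), (194, 155, 98, 64), (195, 153, 96, 63)]
246 [(180, 43, 73, 141), (181, 44, 74, 141), (182, 44, 73, 140), (183, 43, 71, 134), (184, 58, 133, 240), (185, 58, 133, 240), (186, 44, 78, 152), (187, 75, 109, 164), (188, 231, 234, 239), (189, 202, 204, 208), (190, 103, 104, 108), (191, 98, 99, 104), (192, 127, 129, 135), (193, 155, 102, 74), (194, 159, 99, 63), (195, 159, 100, 65)]
 before [(184, 80, 60, 51), (185, 79, 60, 50), (186, 96, 78, 67), (187, 221, 225, 228), (188, 230, 233, 236), (189, 194, 196, 198), (190, 100, 101, 103), (191, 96, 97, 100), (192, 121, 123, 127), (193, 149, 100, 73), (194, 152, 97, 63), (195, 150, 95, 62)]
250 [(180, 42, 70, 135), (181, 42, 71, 134), (182, 43, 67, 124), (183, 55, 123, 233), (184, 59, 136, 243), (185, 48, 96, 185), (186, 42, 73, 138), (187, 210, 217, 228), (188, 236, 238, 242), (189, 175, 178, 184), (190, 134, 138, 143), (191, 126, 129, 136), (192, 138, 116, 105), (193, 157, 101, 68), (194, 161, 100, 63), (195, 162, 101, 65)]
 before [(184, 83, 62, 52), (185, 84, 62, 52), (186, 175, 168, 166), (187, 226, 228, 232), (188, 231, 233, 237), (189, 167, 170, 174), (190, 130, 132, 136), (191, 123, 125, 130), (192, 133, 113, 101), (193, 150, 98, 67), (194, 154, 98, 64), (195, 154, 98, 64)]
```

```bash
python3 -m jog '[[[0,0,0],0.17,35],[[0,0,0],0.34,35],[[0,0,-0.1],0.51,35],[[0,0,-0.2],0.68,35],[[0,0,-0.3],0.85,35],[[0,0,-0.3],1.02,35],[[0,0,-0.3],1.19,35],[[0,0,-0.3],1.36,35]]'
python3 -c "
from cell import r;o=r.get_obs();print(o['eef_pos'],o['ft_force'],o['torque'],o['q'][6],o['gripper_width'])"
```

```text
t: 19.35
eef_pos: [0.5105, -0.1395, 0.077]
tcp_rot: [0.001, 0.874, 0.486, 0.001]
ft_force: [-8.5, 2.5, 24.5]
gripper_width: 0.538
[ 0.51054391 -0.13949895  0.07704818] [-8.52914577  2.50533297 24.4695936 ] [ 0.58027036  2.44058161 -1.27884568] -0.4525899800334769 0.5378964988722593
```

It is bottomed: no sinking over a further 1.36 rad of twist at about 25 N. Easing the push, releasing and rising.

```bash
python3 -m jog '[[[0,0,0.8],0,35],[[0,0,1.6],0,35],[[0,0,1.6],0,85],[[0,0,1.6],0,85],[[0,0,1.6],0,85],[[0,0,1.6],0,85],[[0,0,1.6],0,85],[[0,0,1.6],0,85]]'
python3 -m jog '[[[0,0,5],0,85],[[0,0,15],0,85],[[0,0,30],0,85],[[0,0,50],0,85],[[-10,20,75],0,85],[[-10,60,90],0,85],[[-10,110,95],0,0],[[-12,160,95],0,0]]'
python3 - <<'E'
from h import *
for n in("top","scene"):
    im=r.capture(n); cv2.imwrite(f"pics/{n}4.png",im)
o=r.get_obs();print(o['eef_pos'],o['ft_force'],o['torque'])
E
```

```text
t: 20.35
eef_pos: [0.5095, -0.1388, 0.0755]
tcp_rot: [-0.0, 0.875, 0.485, 0.0]
ft_force: [0.2, 0.2, -1.3]
gripper_width: 0.997
t: 21.35
eef_pos: [0.4981, 0.0226, 0.1725]
tcp_rot: [0.001, 0.875, 0.484, 0.001]
ft_force: [1.8, -0.3, -0.6]
gripper_width: 0.603
[0.49730893 0.02810455 0.17227184] [0.08850631 0.62996755 0.24053419] [ 0.06399746  0.02540182 -0.04592632]
```

View pics/scene4.png

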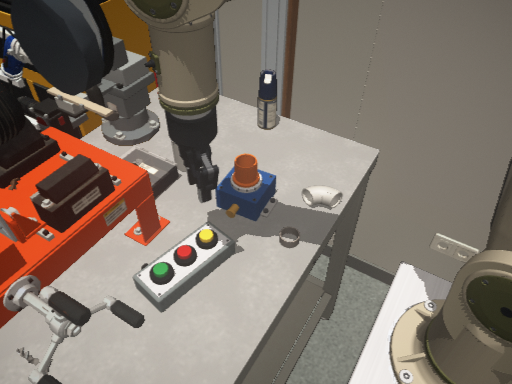

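View pics/top4.png

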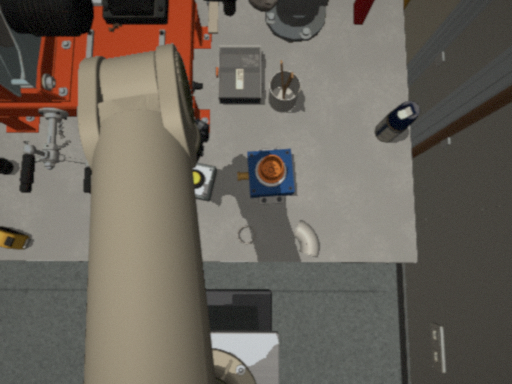

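The cup stands upright in the socket with its collar on the ring (scene (246,170), top (271,169)); the pipes have not moved. Going over the yellow button next, with the fingers shut.

```bash
python3 -m jog '[[[0,3,-20],0,0],[[-2,8,-40],0,0],[[-4,11,-60],0,0],[[-4,11,-75],0,0],[[-4,11,-85],0,0],[[-4,11,-85],0,0],[[-4,11,-85],0,0],[[-4,11,-85],0,0]]' 60
python3 - <<'E'
from h import *
im=r.capture("scene")
cv2.imwrite("pics/scene5.png",cv2.resize(im[190:310,120:250],None,fx=5,fy=5,interpolation=cv2.INTER_CUBIC))
o=r.get_obs();print(o['eef_pos'],o['ft_force'],o['gripper_width'],proj("scene",o['eef_pos']))
E
```

```text
t: 22.45
eef_pos: [0.494, 0.0322, 0.0861]
tcp_rot: [0.0, 0.875, 0.485, 0.0]
ft_force: [0.0, -0.1, 0.1]
gripper_width: 0.002
[0.49391348 0.03220887 0.08603858] [-0.85556513  0.46655918 -0.4180755 ] -0.0002671464352076268 [205.00302909 224.96786963]
```

View pics/scene5.png

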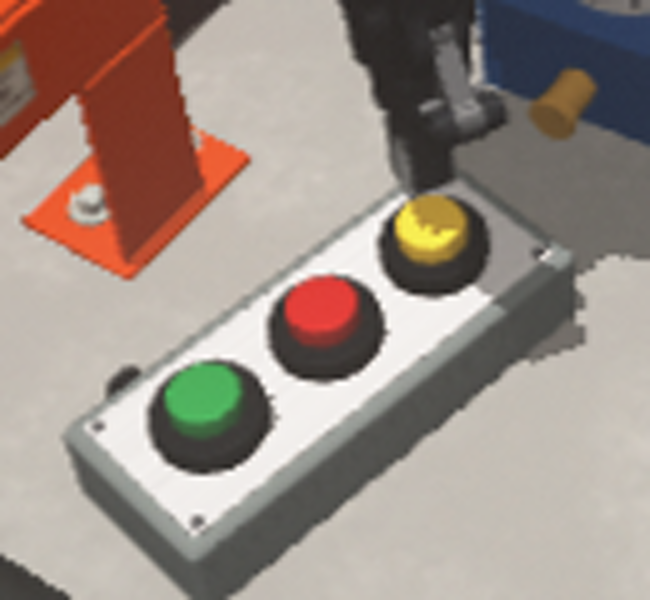

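The fingers are above the yellow cap (zoom (430,220)). Pressing.

```bash
python3 -m jog '[[[0,0,-10],0,0],[[0,0,-18],0,0],[[0,0,-22],0,0],[[0,0,-25],0,0],[[0,0,-28],0,0],[[0,0,-30],0,0],[[0,0,-31],0,0],[[0,0,-31],0,0]]'
```

```text
t: 23.5
eef_pos: [0.4935, 0.0322, 0.0563]
tcp_rot: [0.0, 0.875, 0.485, -0.0]
ft_force: [-11.6, -1.4, 23.9]
gripper_width: 0.001
```

Fully down: z 0.0563 is 6 mm below the cap top, and the force is well above the 5 N spring. Releasing and moving over to green.

```bash
python3 -m jog '[[[0,0,10],0,0],[[0,0,30],0,0],[[3,15,45],0,0],[[9,45,45],0,0],[[16,75,45],0,0],[[21,98,42],0,0],[[23,107,35],0,0],[[23,107,31],0,0]]'
python3 -m jog '[[[0,0,0],0,0],[[0,0,0],0,0],[[0,0,0],0,0],[[0,0,0],0,0],[[0,0,0],0,0],[[0,0,0],0,0],[[0,0,0],0,0],[[0,0,0],0,0]]'
python3 - <<'E'
from h import *
im=r.capture("scene")
cv2.imwrite("pics/scene6.png",cv2.resize(im[190:310,120:250],None,fx=5,fy=5,interpolation=cv2.INTER_CUBIC))
o=r.get_obs();print(o['eef_pos'],o['ft_force'],proj("scene",o['eef_pos']))
E
```

```text
t: 24.5
eef_pos: [0.5162, 0.1399, 0.0848]
tcp_rot: [-0.0, 0.874, 0.485, -0.0]
ft_force: [-0.7, -1.1, -0.1]
gripper_width: 0.003
t: 25.5
eef_pos: [0.5165, 0.1392, 0.0855]
tcp_rot: [-0.0, 0.875, 0.485, -0.0]
ft_force: [-0.7, 0.0, 0.2]
gripper_width: 0.002
[0.5165353  0.13920776 0.08548673] [ 0.52445788 -0.59200016 -1.47509247] [158.61236666 259.28947537]
```

View pics/scene6.png

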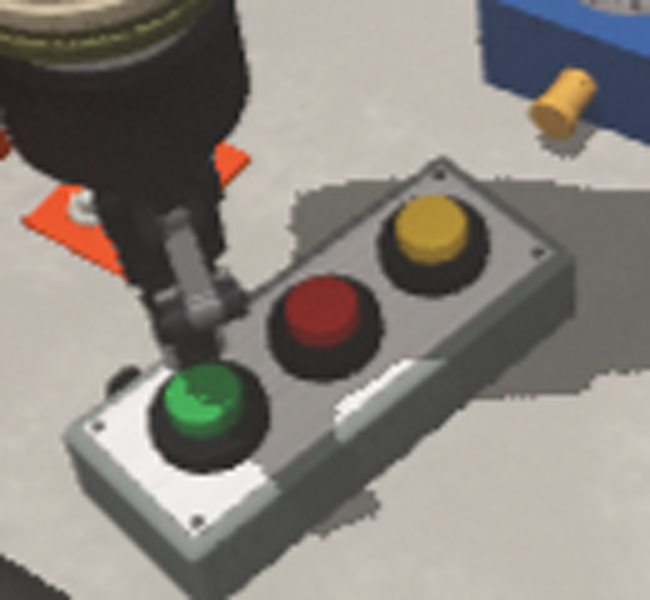

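The yellow button has sprung back to its full height (430,220), and the fingers are over green (205,390). Pressing green, then retreating.

```bash
python3 -m jog '[[[0,0,-10],0,0],[[0,0,-18],0,0],[[0,0,-22],0,0],[[0,0,-25],0,0],[[0,0,-28],0,0],[[0,0,-30],0,0],[[0,0,-30.5],0,0],[[0,0,-30.5],0,0]]'
python3 -m jog '[[[0,0,10],0,0],[[0,0,30],0,0],[[0,0,60],0,0],[[0,0,90],0,0],[[0,0,110],0,0],[[0,0,120],0,0],[[0,0,120],0,0],[[0,0,120],0,0]]'
python3 - <<'E'
from h import *
im=r.capture("scene"); cv2.imwrite("pics/scene7.png",im)
cv2.imwrite("pics/scene7z.png",cv2.resize(im[140:290,140:290],None,fx=4,fy=4,interpolation=cv2.INTER_CUBIC))
E
```

```text
t: 26.55
eef_pos: [0.5164, 0.1392, 0.0564]
tcp_rot: [0.0, 0.875, 0.485, -0.0]
ft_force: [-8.6, -3.4, 17.9]
gripper_width: -0.0
t: 27.55
eef_pos: [0.516, 0.139, 0.1739]
tcp_rot: [-0.0, 0.875, 0.485, -0.001]
ft_force: [-0.0, -0.2, -0.5]
gripper_width: -0.002
```

View pics/scene7z.png

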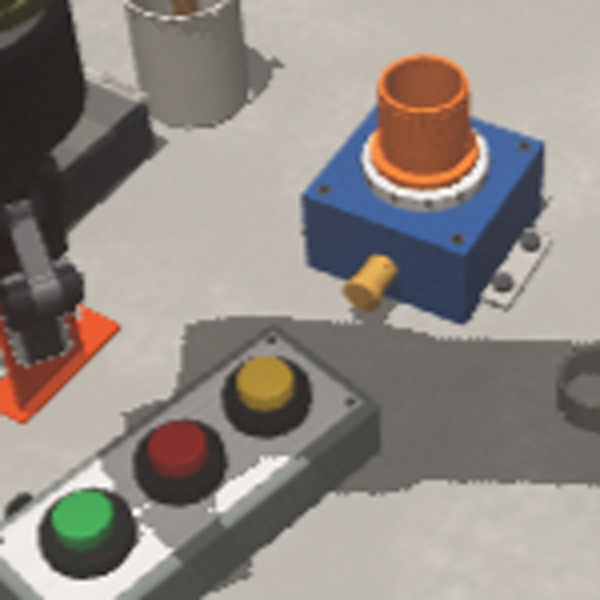

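The cup is seated upright with the ring showing evenly round the collar; all three buttons are up and the arm is clear. One last comparison of the collar edge, then hand in.

Run:
```python
from h import *
im=cv2.imread("pics/scene7.png")
for x in(242,246,250): print(x,[(y,*map(int,im[y,x])) for y in range(184,191)])
hsv=cv2.cvtColor(im,cv2.COLOR_BGR2HSV); m=cv2.inRange(hsv,(3,110,60),(17,255,255))
c=m[150:192,225:270]; ys,xs=np.nonzero(c); print(xs.min()+225,xs.max()+225,ys.min()+150,ys.max()+150)
a=np.linspace(0,6.283,100)
for z in(.0625,.066):
    p=np.array([proj("scene",[.5103+.03*np.cos(t),-.139+.03*np.sin(t),z]) for t in a]); q=np.array([proj("scene",[.5103+.024*np.cos(t),-.139+.024*np.sin(t),z+.051]) for t in a]); print(z,"collar bottom",p.max(0),"rim top",q.min(0))
r.hand_in(); print(r.get_obs()['t'])
```

```text
242 [(184, 64, 139, 243), (185, 57, 116, 218), (186, 50, 84, 157), (187, 183, 198, 220), (188, 232, 234, 239), (189, 168, 171, 176), (190, 135, 138, 144)]
246 [(184, 65, 139, 242), (185, 63, 134, 240), (186, 50, 85, 160), (187, 115, 144, 186), (188, 233, 236, 240), (189, 204, 206, 208), (190, 106, 107, 111)]
250 [(184, 65, 140, 244), (185, 57, 102, 189), (186, 50, 78, 143), (187, 221, 227, 233), (188, 237, 239, 243), (189, 176, 179, 185), (190, 135, 139, 145)]
233 259 153 187
0.0625 collar bottom [259.45394139 188.32757513] rim top [234.29282173 153.95562549]
0.066 collar bottom [259.47695146 187.15636746] rim top [234.24662557 152.69378011]
the job is handed in; nothing more can be done
the job is handed in; nothing more can be done
```

The strainer cup is seated in the socket and released, then yellow and green were each pressed once and let go. I handed the job in at about 27.6 s.

- **Cup:** I twisted it back and forth at 16 N push or less until it stopped. It then held at about 25 N through a further 1.36 rad of turning without sinking, and I eased off and let go. In the last picture it stands upright with its collar on the ring.
- **Buttons:** Both bottomed out 6 mm below the cap top, yellow at about 24 N and green at about 18 N, and both sprang back. I did not touch the red button. The pipe pieces were not touched, and an overhead picture taken after seating showed them in place.
- **A disagreement:** My first camera estimate put the stop ring 6.5 mm above the block. The arm's height at the stop, and the final collar and rim edges in the picture (187 and 153 px, against 187.2 and 152.7 predicted), put it at about 10 mm. Both are within the stated 1–12 mm. I trusted the hard stop, because the push rose from 5 to 21 N with no sinking.
- **A limit on the check:** Partway down, with the arm still pressing, the strip of ring visible beside the collar was about half a pixel wider than a flush fit predicts. That is about 1 mm, near the limit of what the picture can resolve.

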